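# Feel the plate gap of a seed huller with a feeler blade

### The arm

A 7-joint arm with a two-finger parallel gripper is mounted at the origin on a cart in front of the work surface, level with it; the furniture and walls round the work are solid. World frame = base frame: x ahead of the robot, y to its left, z up, the work surface at z = 0. Lengths are in m, angles in rad, forces in N, time in s.
With the tool pointing down it reaches from about 0.4 to 0.85 m from the base axis. Payload 4.5 kg.
Tool frame: the origin (TCP) lies midway between the tips of the shut fingers; the grasp point (between the pads) lies 19 mm behind it; z points along the fingers, y is the line along which they close (so a half turn about z gives the same grasp; the last joint's range is limited). The gripper opens to 88 mm and grips with 3 to 60 N. Pads are 18 mm wide; open, the fingers measure 123 mm over their backs; the gripper's body (75 mm by 187 mm) begins 45 mm behind the grasp point.
Start: joints at [1.158, 0.689, -0.195, 1.565, 0.157, 0.902, -0.215], TCP at [0.27, -0.564, 0.199] pointing down, gripper open.
Joint ranges: [-3.01, 3.01], [-0.46, 2.08], [-1.47, 1.51], [0.13, 2.56], [-1, 4.14], [0.04, 2.09], [-2.66, 2.66]. Speed limits (rad/s): [2.57, 2.57, 3.14, 3.14, 3.14, 3.14, 3.14].

### API

Orientations are given as a unit quaternion [x, y, z, w].
In Python, from plant import r, eyes, finish_job gives the robot as it stands. The module is installed in compiled form; this text tells all that it offers.
- The arm moves only by the tool move_arm, never from a script. Its argument "motion" is a list of rows, each a list of 7 numbers: the shift along the tool's x, y, z in mm, then the turn, a rotation vector about the tool's x, y, z in degrees, then the closure, from 0 (fully open) to 1 (shut). A call has 1 to 5 rows; each row is the pose to reach, as a shift and turn from the pose commanded when the call began, along the tool's axes at that moment; what a row does not reach only later rows make up. A row lasts 1/8 s, in which the tool goes at most 62.5 mm and 10.7 degrees, less where a joint would pass 70% of its speed; a pose out of reach is approached as far as the arm can. A call with a gripper value outside its range is refused whole. The fingers move at their own pace and stop on an object; "newtons" is the grip in N (left out, the last holds). Time passes only in rows, so rows that repeat a pose let the fingers close. It gives the time, the measured TCP pose, the force, the opening and the grip force at its end, in the units of the state.
- r.get_state(): the state, without advancing time (a new reading comes with each control period).
- eyes.snapshot(name): name is "side" or "top" or "wrist"; returns a dict with "frame" (384x512x3 uint8, red, green, blue), "z_map" (384x512 float32, m along the optical axis (not along the pixel's ray), 0 where there is no reading), "intrinsics" (3x3 intrinsics, pixels), "dist" ([k1, k2, p1, p2, k3] as OpenCV has them; the pictures are not rectified), "world_to_cam" (4x4, takes a point from world to camera coordinates). Camera axes: x right, y down, z forward; pixel columns grow to the right and rows downward; lengths in m; the calibration is good to about 2 mm. A picture is of the moment at which its call begins.
- finish_job(): hands the job in; it is judged then, once.
The state is a dict: "clock": time; "q": joint angles; "qd": joint speeds; "joint_torque": joint torques, N m; "tool_pos": TCP position; "eef_rot": TCP orientation; "contact_force": force on the tool from outside, world axes, zero at the start; "moment": the same for the moment, N m; "opening": opening from 0.0 (shut) to 1.0 (fully open); "finger_force": force on a finger pad.
Only numpy, scipy, OpenCV 4.12 (cv2) and the standard library are available. Lean on these libraries where they do the work, as an engineer would, in place of code of your own. Each camera call takes 0.05 s, during which the arm holds its last target. There are 200 camera calls.

### The job

Check the nip of the bench seed huller: lift the thin feeler blade (the one with the flat rectangular handle) out of its stand, and slide it blade-down, upright and square, into the mouth between the huller's two sprung plates until it drags snugly, at a push of about 5 N; do not jam it in. Finish there: the program ends while the gripper still holds the blade at that depth. Leave the other gauge in the stand and do not knock the things lying about.

Things in the scene. Friction and masses are not known exactly. Their poses are not given: they have to be found in the camera images.
- thin_gauge: The feeler blade to use, bare metal, 70 g: flat rectangular handle 16 (x) x 34 (y) x 44 (z) mm over a flat blade 5 mm thick (x), 22 mm wide (y), 75 mm long. Origin: centre of the handle's underside; handle z 0 to +44 mm, blade z 0 to -75 mm. It hangs upright in either slot of the stand, origin 94 mm above the worktop, and lifts straight out by 75 mm.
- thin_tip (a point): Centre of the lower end of the thin blade, 75 mm below the origin of thin_gauge.
- thick_gauge: The other gauge, not to be used: round handle 32 mm in diameter and 44 mm tall, blade 7 x 22 x 75 mm. Origin: centre of the handle's underside. It stays in its slot.
- stand: Fixed grey plastic stand, foot 80 (x) x 150 (y) mm, 94 mm tall: a slotted board 14 mm thick on two end posts. Origin: centre of its underside. Slots 11 x 26 mm at y = -35 and +35 mm, x = 0, long side along the stand's y; the gauges hang with their axes parallel to the stand's.
- huller: Fixed plate unit of a bench seed huller. Origin: centre of its underside. Foot 150 (x) x 84 (y) x 14 mm; end cheeks at x = +-62 mm, 68 mm tall; between them two upright steel plates, 46 mm wide (y), 8 mm thick, z 24 to 84 mm, facing each other along x. Their gap is 15 mm at the top, narrowing evenly to 1.5 mm at the bottom. The blade's thickness must lie along the huller's x.
- mouth (a point): Centre of the gap at the plates' top edges, 84 mm above the worktop. A 5 mm blade begins to touch both plates with its tip about 44 mm below this; deeper, it opens them and the drag grows evenly, by about 0.5 N per mm; at 5 N the tip is about 10 mm deeper. The mouth floats sideways with the carriage.
- carriage: Carriage of both plates; slides +-6 mm along the huller's x on a soft centring spring (250 N/m), so the plates centre themselves on a blade a few mm off. Origin at the huller's origin when at rest. Its board under the plates has its top 20 mm above the worktop; the blade should not reach it.
- plate_a: The plate on the huller's -x side, pressed towards the other by a spring of 5000 N/m; it gives way outward by up to 5 mm. Origin as the carriage's while closed.
- plate_b: The plate on the huller's +x side, pressed towards the other by a spring of 5000 N/m; it gives way outward by up to 5 mm. Origin as the carriage's while closed.
- dish: Bystander: lidded aluminium dish 61 mm across, 26 mm tall, loose. Origin: centre of its underside.
- petri: Bystander: clear petri dish 68 mm across, 14 mm tall, loose. Origin: centre of its underside.
- rubber: Bystander: eraser 21 x 44 x 12 mm, loose. Origin: centre of its underside.
Not all that is in view belongs to the job. What is shaped like the thin_gauge but purple or turquoise is not meant.

How it is judged:
On the way, in this order (a step that is already met when the one before it is completed fails the run):
1. the thin blade is lifted clear out of the stand, held by the fingers (height (world z) of thin_tip above 0.096 m and contact force between thin_gauge and the fingers above 2 N and contact force between thin_gauge and stand below 0.1 N), for 0.1 s.
2. the thin blade is between the plates and drags snugly on both (contact force between thin_gauge and plate_a between 2 and 9 N and contact force between thin_gauge and plate_b between 2 and 9 N and z of thin_tip in the frame of huller between 0.0215 and 0.05 m and y of thin_tip in the frame of huller between -0.012 and 0.012 m and angle between the x axis of thin_gauge and the x axis of huller, either way round below 0.16 rad and angle between thin_gauge's own z axis and vertical below 0.14 rad), for 0.2 s.
At the end, for the whole second after the job is handed in: Fingers hold the thin blade still (<15 mm/s), upright (0.14 rad), square to the plates (0.16 rad), tip within 12 mm of their middle along y and 21.5 to 50 mm above the worktop; each plate presses on it with 2 to 9 N; it does not touch the stand (all of step 2 and contact force between thin_gauge and the fingers above 2 N and contact force between thin_gauge and stand below 0.1 N and linear speed of thin_gauge below 0.015 m/s); the arm keeps its last pose, push and grip.
It fails at once if the blade is jammed: more than 18 N on a plate (contact force between thin_gauge and plate_a above 18 N or contact force between thin_gauge and plate_b above 18 N).
It fails at once if the other gauge is taken from its slot or shifted by more than 20 mm (distance of thick_gauge from where it was at the start of the episode above 0.02 m).
It fails at once if a bystander is pushed more than 30 mm (distance of any of dish, petri, rubber from where it was at the start of the episode above 0.03 m).
It also fails if it takes over 51 s, if anything falls off the work surface, if the arm or the gripper's body presses on something with over 40 N, if the wrist force passes 120 N, or if a joint passes its speed limit or range.

## Working session

There is one attempt and no reset: what is moved stays moved. The work goes in short steps, Python scripts to look and compute and a tool call to move; the robot and the scene stay as the last step left them, time stands still between calls to the robot, and variables do not carry over. Pictures are saved under pics/ and viewed, at most 10 in all, crops included, and the job is handed in when it is done.

Besides the shell and the picture viewer there is one more tool, called by a JSON object that holds its "op" and its "data", one argument or row to a line. move_arm: Moves the arm, as the interface text tells. Its arguments: {"type":"object","properties":{"motion":{"type":"array","items":{"type":"array","items":{"type":"number"}}},"newtons":{"type":"number"}},"required":["motion"]}

```bash
mkdir -p pics
cat > h.py <<'E'
import numpy as np, cv2
from plant import r, eyes
def snap(n):
    s=eyes.snapshot(n); np.savez('%s.npz'%n,**s); return s
def cloud(s):
    h,w=s['z_map'].shape; K=s['intrinsics']
    uv=np.stack(np.meshgrid(np.arange(w),np.arange(h)),-1).reshape(-1,1,2).astype(np.float64)
    n=cv2.undistortPoints(uv,K,np.array(s['dist'])).reshape(h,w,2)
    z=s['z_map'].astype(float); c=np.dstack([n[...,0]*z,n[...,1]*z,z])
    T=np.linalg.inv(s['world_to_cam']); p=c@T[:3,:3].T+T[:3,3]; p[z==0]=np.nan
    return p
def onplane(s,uv,zp):
    uv=np.array(uv,float).reshape(-1,1,2)
    n=cv2.undistortPoints(uv,s['intrinsics'],np.array(s['dist'])).reshape(-1,2)
    T=np.linalg.inv(s['world_to_cam']); d=np.c_[n,np.ones(len(n))]@T[:3,:3].T
    return T[:3,3]+d*((zp-T[2,3])/d[:,2])[:,None]
E
python3 - <<'E'
from h import *
a=[snap(n) for n in('top','side')]
for n,s in zip(('top','side'),a): cv2.imwrite(f'pics/{n}0.png',cv2.resize(s['frame'][...,::-1],(800,600))); print(n,np.linalg.inv(s['world_to_cam']).round(3).tolist())
st=r.get_state();print(st)
E
```

```text
top [[0.019, -0.999, 0.045, 0.468], [-1.0, -0.018, 0.004, -0.086], [-0.004, -0.045, -0.999, 1.092], [0.0, 0.0, 0.0, 1.0]]
side [[-0.858, -0.208, 0.471, 0.125], [-0.514, 0.367, -0.775, 0.606], [-0.011, -0.907, -0.421, 0.479], [0.0, 0.0, 0.0, 1.0]]
{'clock': 0.1, 'q': array([ 1.15784797,  0.68991732, -0.194538  ,  1.566245  ,  0.15731513,
        0.9024597 , -0.21506178]), 'qd': array([-0.00110533, -0.00043938, -0.00231143, -0.00259964,  0.00109131,
       -0.00136206,  0.00036861]), 'joint_torque': array([-2.74147933e-03, -5.28494954e+01, -1.27152644e+00, -1.53834218e+01,
       -5.26591949e-02,  2.08978767e-03,  4.43163219e-05]), 'tool_pos': array([ 0.26971585, -0.56311286,  0.19807866]), 'eef_rot': array([ 9.75139896e-01,  2.21588614e-01, -2.35713123e-04, -7.83263857e-04]), 'contact_force': array([-0.03943718,  0.1607353 ,  0.86464504]), 'moment': array([ 0.05375876, -0.00950509, -0.02879957]), 'finger_force': 0.0, 'opening': 0.9994042835963135}
```

View pics/top0.png

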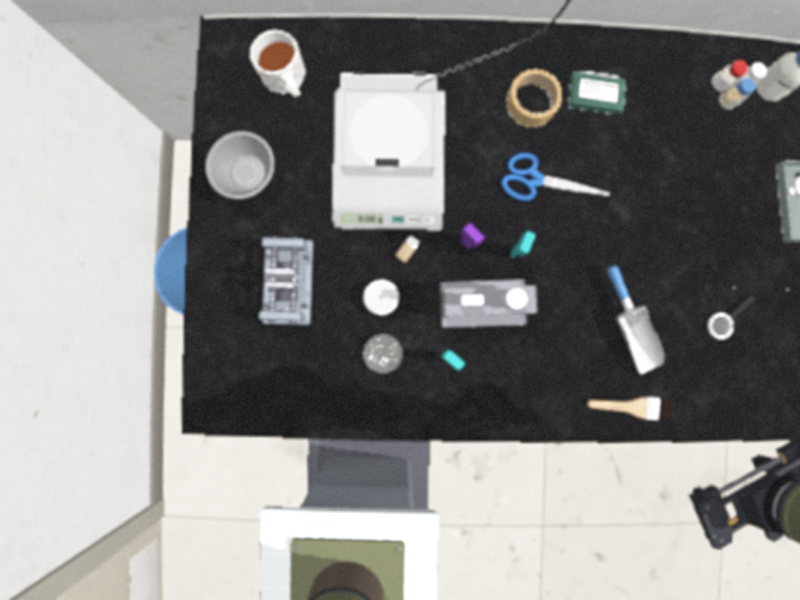

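View pics/side0.png

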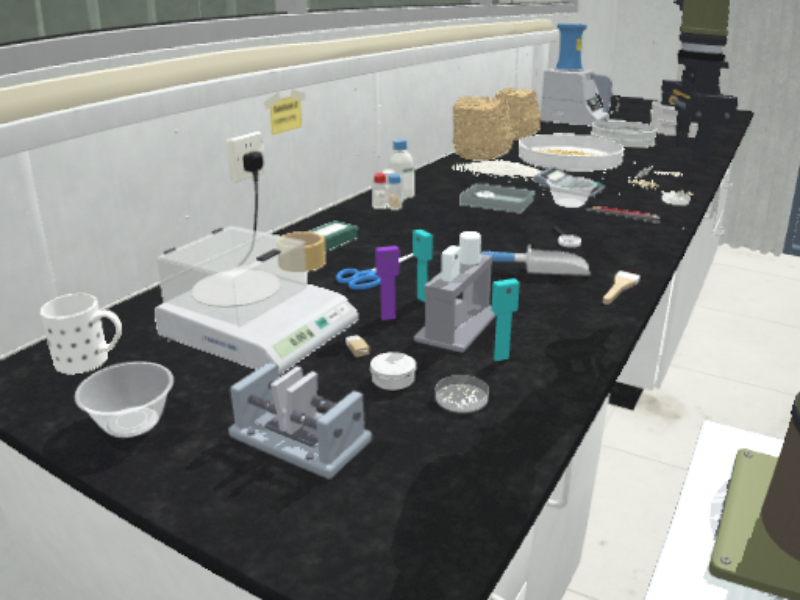

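Top view: the stand is at (488,303). The bare-metal rectangular handle at (472,300) fits thin_gauge, and the round handle at (517,298) is the thick one. The purple (472,236) and turquoise (524,243), (454,359) look-alikes are decoys. The huller is at (287,281), with its plates at about (280,277). Next I measure these and confirm with a crop.

Run:
```python
from h import *
s=dict(np.load('top.npz')); p=cloud(s)
k=512/800
def rect(m,name,zp=None):
    m=m.astype(np.uint8)
    n,l,st,c=cv2.connectedComponentsWithStats(m)
    for i in range(1,n):
        if st[i,4]<12: continue
        ys,xs=np.where(l==i); q=p[ys,xs]
        cnt,_=cv2.findContours((l==i).astype(np.uint8),0,2)
        box=cv2.boxPoints(cv2.minAreaRect(q[:,:2].astype(np.float32)*1000))
        e=[box[1]-box[0],box[2]-box[1]]; e.sort(key=np.linalg.norm)
        L=e[1]
        print(name,'px',(c[i]/k).round(),'n',st[i,4],'ctr',box.mean(0).round(1),'med',(np.median(q,0)*1000).round(1),'size',[round(float(np.linalg.norm(x)),1) for x in e],'longdir deg',round(float(np.degrees(np.arctan2(L[1],L[0]))),1))
def roi(x0,y0,x1,y1):
    m=np.zeros((384,512),bool); m[int(y0*k):int(y1*k),int(x0*k):int(x1*k)]=1; return m
z=p[...,2]
A=roi(425,265,550,340); B=roi(245,225,325,335)
rect(A&(z>0.118),'handles'); rect(A&(z>0.080)&(z<.105),'board'); rect(A&(z>0.006)&(z<.03),'foot');rect(A&(z>0.006),'standall')
rect(B&(z>0.006),'hullerall'); rect(B&(z>.074),'plates'); rect(B&(z>.055)&(z<.074),'cheeks')
C=roi(340,225,550,385)&~A
rect(C&(z>.006),'others')
t=s['frame'][165:215,270:350,::-1]; t=cv2.resize(t,None,fx=5,fy=5,interpolation=cv2.INTER_NEAREST)
u=s['frame'][145:212,160:206,::-1]; u=cv2.resize(u,None,fx=6,fy=6,interpolation=cv2.INTER_NEAREST)
w=np.zeros((max(t.shape[0],u.shape[0]),t.shape[1]+u.shape[1],3),np.uint8); w[:t.shape[0],:t.shape[1]]=t; w[:u.shape[0],t.shape[1]:]=u
cv2.imwrite('pics/crop1.png',w); print(w.shape)
```

```text
handles px [514. 298.] n 147 ctr [ 528.8 -266.5] med [ 528.  -264.7  137.7] size [29.8, 31.0] longdir deg 72.7
handles px [471. 300.] n 95 ctr [ 524.2 -198.4] med [ 524.3 -198.1  137.8] size [14.5, 34.3] longdir deg -89.0
board px [487. 300.] n 755 ctr [ 527.4 -233.1] med [ 525.9 -228.7   94.2] size [44.2, 149.3] longdir deg -87.1
foot px [480. 284.] n 214 ctr [ 561.1 -229.4] med [ 561.  -226.7   10.2] size [23.5, 147.6] longdir deg -80.7
foot px [482. 319.] n 379 ctr [ 509.2 -232.8] med [ 497.7 -232.7   10.1] size [43.2, 146.3] longdir deg -89.1
standall px [486. 302.] n 1629 ctr [ 527.4 -233.2] med [ 522.5 -231.1   93. ] size [80.0, 149.3] longdir deg -87.0
hullerall px [286. 280.] n 1696 ctr [557.9 116.6] med [559.2 111.2  21.9] size [85.6, 151.3] longdir deg -0.5
plates px [280. 271.] n 69 ctr [570.  115.8] med [570.5 114.9  83.1] size [7.8, 45.9] longdir deg -89.5
plates px [278. 284.] n 61 ctr [548.9 115.8] med [547.5 118.8  83.4] size [8.6, 45.0] longdir deg -89.6
cheeks px [282. 242.] n 156 ctr [623.5 115. ] med [620.9 115.5  67.8] size [17.6, 69.5] longdir deg 89.3
cheeks px
[... 159 characters left out ...]
67.6] size [15.7, 69.0] longdir deg -88.8
others px [393. 226.] n 138 ctr [658.9 -65.9] med [658.6 -72.5  25.4] size [5.0, 178.1] longdir deg 89.9
others px [471. 236.] n 141 ctr [ 633.5 -201.4] med [ 631.3 -200.5  117.2] size [15.8, 32.7] longdir deg 45.7
others px [523. 243.] n 135 ctr [ 622.3 -286.6] med [ 620.  -284.3  117.1] size [16.8, 34.2] longdir deg -21.0
others px [407. 248.] n 115 ctr [621.7 -97.2] med [620.6 -95.6  12.7] size [20.6, 43.6] longdir deg -32.4
others px [381. 297.] n 387 ctr [534.9 -51.5] med [533.5 -52.8  25.8] size [57.7, 57.9] longdir deg 1.2
others px [453. 359.] n 98 ctr [ 430.4 -172.8] med [ 430.4 -171.8  118.6] size [16.4, 34.0] longdir deg 50.8
(402, 676, 3)
```

View pics/crop1.png

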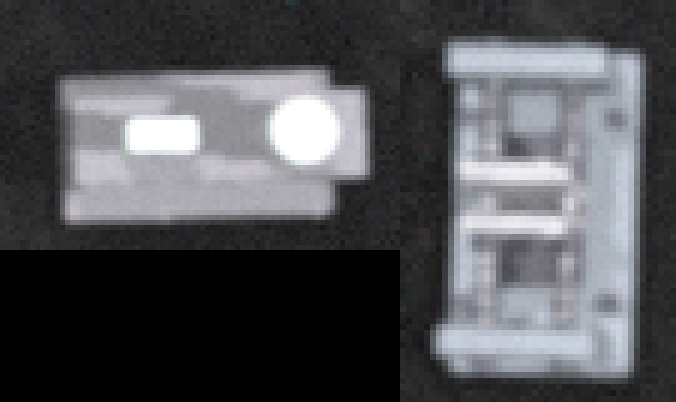

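The crop confirms it: the rectangular handle (left slot) is thin_gauge, the round one is the thick gauge, and the huller plates are the two bright bars. Next I write a move helper and go to a hover above the thin handle.

```bash
cat >> h.py <<'E'
from scipy.spatial.transform import Rotation as R
def delta(pos,ydir_deg):
    st=r.get_state(); R0=R.from_quat(st['eef_rot'])
    a=np.radians(ydir_deg); y=np.array([np.cos(a),np.sin(a),0]); z=np.array([0,0,-1.]); x=np.cross(y,z)
    Rt=R.from_matrix(np.c_[x,y,z])
    d=R0.inv().apply(np.array(pos)-st['tool_pos'])*1000
    w=np.degrees((R0.inv()*Rt).as_rotvec())
    print('shift',d.round(1),'turn',w.round(1),'t',st['clock'],'pos',st['tool_pos'].round(4),'q',st['q'].round(2),'F',st['contact_force'].round(2))
E
python3 -c "
from h import *
delta([.525,-.198,.24],3)"
```

```text
shift [ 388.  -219.   -41.6] turn [ -0.1  -0.  -67.4] t 0.1 pos [ 0.2697 -0.5631  0.1981] q [ 1.16  0.69 -0.19  1.57  0.16  0.9  -0.22] F [-0.04  0.16  0.86]
```

{"op": "move_arm", "data": {
  "motion": [
    [40,-25,-40,0,0,-10,0.3],
    [90,-50,-40,0,0,-20,0.3],
    [140,-80,-40,0,0,-30,0.3],
    [190,-110,-40,0,0,-40,0.3],
    [240,-135,-40,0,0,-50,0.3]
  ]
}}

```text
clock: 0.72
tool_pos: [0.4286, -0.3364, 0.2387]
eef_rot: [0.788, 0.615, -0.0, -0.0]
contact_force: [0.4, 0.3, 0.1]
opening: 0.698
finger_force: 0.0
```

```bash
python3 -c "
from h import *
delta([.525,-.198,.24],3)"
```

```text
shift [157.6  59.9  -1.3] turn [ -0.   -0.  -17.1] t 0.725 pos [ 0.4286 -0.3364  0.2387] q [ 0.86  0.56 -0.45  1.75  0.3   0.9   0.03] F [0.39 0.25 0.14]
```

{"op": "move_arm", "data": {
  "motion": [
    [50,20,0,0,0,-6,0.3],
    [100,40,0,0,0,-12,0.3],
    [159,60,0,0,0,-17.4,0.3],
    [159,60,0,0,0,-17.4,0.3],
    [159,60,0,0,0,-17.4,0.3]
  ]
}}

```text
clock: 1.35
tool_pos: [0.5251, -0.1997, 0.2383]
eef_rot: [0.689, 0.725, -0.001, -0.0]
contact_force: [-1.3, -0.2, -0.4]
opening: 0.699
finger_force: 0.0
```

Run:
```python
from h import *
delta([.525,-.198,.24],3)
s=snap('wrist'); cv2.imwrite('pics/w1.png',s['frame'][...,::-1])
p=cloud(s); z=p[...,2]
print(np.linalg.inv(s['world_to_cam']).round(3).tolist())
m=((z>.128)&(z<.148)).astype(np.uint8)
n,l,st,c=cv2.connectedComponentsWithStats(m)
for i in range(1,n):
    if st[i,4]>150:
        q=p[l==i]; rc=cv2.minAreaRect(q[:,:2].astype(np.float32)*1000); print(c[i].round(),st[i,4],rc,np.median(q,0).round(4))
```

```text
shift [ 1.7 -0.  -1.7] turn [-0.1  0.  -0. ] t 1.35 pos [ 0.5251 -0.1997  0.2383] q [ 0.59  0.59 -0.52  1.7   0.35  0.95 -0.01] F [-1.3  -0.16 -0.39]
[[0.999, 0.05, 0.015, 0.521], [0.052, -0.947, -0.318, -0.118], [-0.002, 0.319, -0.948, 0.424], [0.0, 0.0, 0.0, 1.0]]
[501.  78.] 2132 ((738.81591796875, -89.68069458007812), (30.518964767456055, 108.01388549804688), 15.148685455322266) [ 0.7431 -0.1031  0.1315]
[253. 171.] 606 ((524.9566040039062, -198.07691955566406), (16.25446128845215, 33.7127685546875), 3.4914112091064453) [ 0.5253 -0.1967  0.1375]
[253. 237.] 767 ((528.879638671875, -267.5780334472656), (31.122146606445312, 30.50035858154297), 54.88888168334961) [ 0.5286 -0.2653  0.1375]
```

View pics/w1.png

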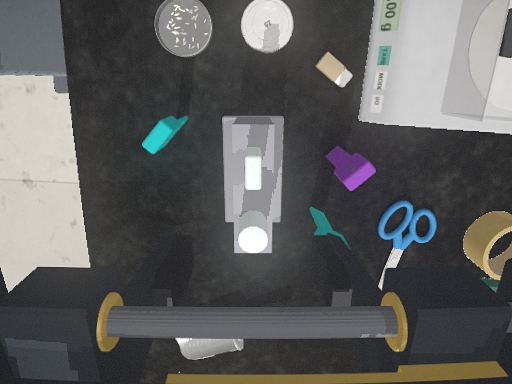

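The wrist view shows the thin handle at pixel (253,171), or world (525.0, -198.1) mm with 3.5° yaw. The round handle is at (253,237) and well clear, so I descend.

{"op": "move_arm", "data": {
  "motion": [
    [1.5,0,30,0,0,-0.3,0.4],
    [1.5,0,65,0,0,-0.3,0.4],
    [1.5,0,100,0,0,-0.3,0.4],
    [1.5,0,130,0,0,-0.3,0.4],
    [1.5,0,136,0,0,-0.3,0.4]
  ]
}}

```text
clock: 2.02
tool_pos: [0.5233, -0.1994, 0.1011]
eef_rot: [0.688, 0.726, -0.002, -0.002]
contact_force: [0.5, -0.4, -0.0]
opening: 0.6
finger_force: 0.0
```

{"op": "move_arm", "data": {
  "motion": [
    [0,0,0,0,0,0,0.5],
    [0,0,0,0,0,0,0.7],
    [0,0,0,0,0,0,1],
    [0,0,0,0,0,0,1],
    [0,0,0,0,0,0,1]
  ],
  "newtons": 25
}}

```text
clock: 2.65
tool_pos: [0.5259, -0.1977, 0.1031]
eef_rot: [0.686, 0.727, 0.0, 0.0]
contact_force: [0.6, -0.1, -0.2]
opening: 0.065
finger_force: 0.0
```

{"op": "move_arm", "data": {
  "motion": [
    [0,0,0,0,0,0,1],
    [0,0,0,0,0,0,1],
    [0,0,0,0,0,0,1],
    [0,0,0,0,0,0,1]
  ]
}}

```text
clock: 3.15
tool_pos: [0.5258, -0.1976, 0.1028]
eef_rot: [0.686, 0.727, -0.0, 0.0]
contact_force: [-1.2, -0.2, -0.5]
opening: 0.001
finger_force: 0.0
```

The fingers shut fully with no force on them, so I look before doing anything else.

Run:
```python
from h import *
a=snap('side'); w=snap('wrist')
c=cv2.resize(a['frame'][110:260,210:350,::-1],(560,600)); 
cv2.imwrite('pics/c2.png',c); 
p=cloud(w); z=p[...,2]
print(r.get_state())
print(w['world_to_cam'])
cv2.imwrite('pics/w2.png',w['frame'][...,::-1])
```

```text
{'clock': 3.25, 'q': array([ 0.5249196 ,  0.7665851 , -0.42172349,  1.83933705,  0.49463588,
        0.64130368, -0.13795114]), 'qd': array([-0.00117372, -0.00091362, -0.00154605,  0.00127145, -0.00172513,
       -0.00087795, -0.00079886]), 'joint_torque': array([-1.03800005e-03, -5.02197433e+01, -4.23469976e+00, -1.04134861e+01,
       -3.98172811e-02,  5.34664272e-03,  1.46172397e-05]), 'tool_pos': array([ 0.5257491 , -0.19762665,  0.10281371]), 'eef_rot': array([ 6.86438445e-01,  7.27187913e-01, -2.03042260e-05,  1.19662174e-05]), 'contact_force': array([ 0.16250903, -0.61080223,  0.54008812]), 'moment': array([-0.01821726, -0.04534189, -0.02877326]), 'finger_force': 0.0, 'opening': 0.0023498807555908663}
[[ 9.98337219e-01  5.76436684e-02 -6.97797535e-05 -5.12817945e-01]
 [ 5.46741184e-02 -9.46522330e-01  3.17972043e-01 -2.29677107e-01]
 [ 1.82630269e-02 -3.17447140e-01 -9.48100087e-01  2.27426698e-01]
 [ 0.00000000e+00  0.00000000e+00  0.00000000e+00  1.00000000e+00]]
```

View pics/c2.png

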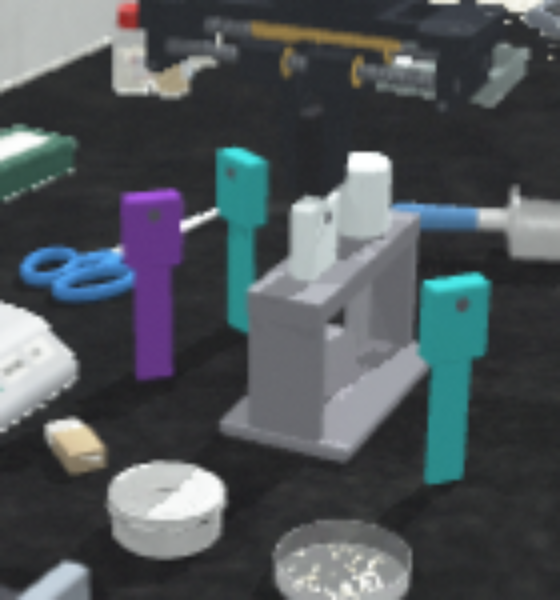

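View pics/w2.png

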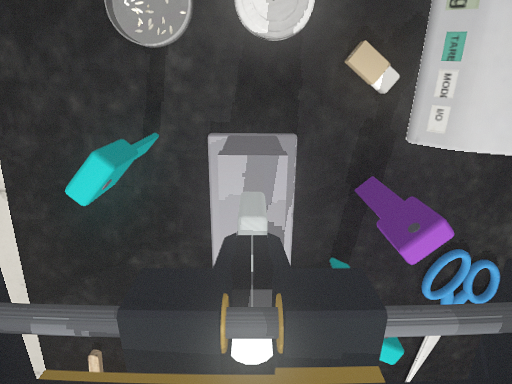

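The side crop (thin handle at (313,238)) shows the gripper behind the stand instead of over the thin handle. The wrist view has the shut fingers at about (252,270), between the thin handle (253,212) and the round one (252,345). The real fingers are therefore not where the reported TCP says, so I measure them in the depth maps.

Run:
```python
from h import *
for n in('wrist','side'):
    s=dict(np.load(n+'.npz')); p=cloud(s)
    pts=[(252,v) for v in range(180,384,10)] if n=='wrist' else [(u,v) for v in range(116,160,5) for u in (278,284,287,290,294)]
    for u,v in pts: print(n,u,v,(p[v,u]*1000).round(0),s['frame'][v,u])
```

```text
wrist 252 180 [ 524. -175.   94.] [146 145 149]
wrist 252 190 [ 524. -182.   94.] [144 144 148]
wrist 252 200 [ 524. -182.  113.] [168 171 171]
wrist 252 210 [ 524. -182.  128.] [169 173 171]
wrist 252 220 [ 525. -184.  136.] [209 215 212]
wrist 252 230 [ 525. -189.  138.] [187 192 191]
wrist 252 240 [ 525. -190.  147.] [132 136 136]
wrist 252 250 [ 525. -189.  158.] [130 134 134]
wrist 252 260 [ 525. -192.  162.] [185 187 187]
wrist 252 270 [ 525. -198.  161.] [191 195 195]
wrist 252 280 [ 526. -203.  162.] [90 89 92]
wrist 252 290 [ 529. -253.  102.] [131 136 135]
wrist 252 300 [ 529. -253.  113.] [136 136 136]
wrist 252 310 [ 524. -172.  220.] [94 98 97]
wrist 252 320 [ 524. -173.  223.] [111 113 114]
wrist 252 330 [ 524. -175.  224.] [121 124 127]
wrist 252 340 [ 529. -264.  137.] [255 255 255]
wrist 252 350 [ 529. -270.  138.] [255 255 255]
wrist 252 360 [ 530. -279.  138.] [255 255 255]
wrist 252 370 [ 540. -446.   -1.] [88 91 87]
wrist 252 380 [ 524. -180.  235.] [146 128  93]
side 278 116 [ 541. -176.  238.] [113  97  63]
side 284 116 [ 527. -176.  240.] [73 67 55]
side 287 1
[... 1181 characters left out ...]
e 294 141 [ 510. -189.  185.] [43 46 50]
side 278 146 [ 773. -614.    1.] [44 46 46]
side 284 146 [ 533. -189.  170.] [40 42 44]
side 287 146 [ 527. -192.  170.] [38 37 41]
side 290 146 [ 520. -192.  171.] [38 40 42]
side 294 146 [ 510. -190.  173.] [43 44 50]
side 278 151 [ 751. -573.   -0.] [47 49 50]
side 284 151 [ 532. -188.  159.] [40 41 43]
side 287 151 [ 527. -192.  158.] [37 38 41]
side 290 151 [ 518. -189.  161.] [38 39 43]
side 294 151 [ 511. -193.  161.] [44 45 50]
side 278 156 [ 730. -534.   -1.] [44 45 46]
side 284 156 [ 532. -189.  147.] [39 42 44]
side 287 156 [ 525. -188.  148.] [39 39 42]
side 290 156 [ 516. -185.  151.] [41 42 45]
side 294 156 [ 512. -197.  148.] [90 94 97]
```

Run:
```python
from h import *
s=dict(np.load('side.npz')); p=cloud(s)
for v in range(152,172,2): print(v,[(p[v,u]*1000).round(0).tolist()+[int(s['frame'][v,u].mean())] for u in (284,287,290)])
s=dict(np.load('wrist.npz')); p=cloud(s)
for v in range(226,262,3): print(v,[(p[v,u]*1000).round(0).tolist() for u in (235,245,258,268)])
```

```text
152 [[533.0, -189.0, 156.0, 41], [525.0, -189.0, 158.0, 38], [518.0, -188.0, 159.0, 43]]
154 [[532.0, -188.0, 152.0, 41], [526.0, -190.0, 152.0, 40], [518.0, -189.0, 154.0, 44]]
156 [[532.0, -189.0, 147.0, 41], [525.0, -188.0, 148.0, 40], [516.0, -185.0, 151.0, 42]]
158 [[705.0, -526.0, -0.0, 44], [526.0, -191.0, 143.0, 49], [518.0, -188.0, 145.0, 42]]
160 [[533.0, -191.0, 137.0, 155], [526.0, -190.0, 138.0, 200], [521.0, -196.0, 137.0, 188]]
162 [[528.0, -181.0, 136.0, 223], [522.0, -183.0, 137.0, 237], [518.0, -190.0, 135.0, 188]]
164 [[528.0, -180.0, 132.0, 190], [520.0, -179.0, 134.0, 193], [519.0, -192.0, 130.0, 199]]
166 [[528.0, -181.0, 127.0, 190], [521.0, -181.0, 129.0, 192], [518.0, -189.0, 126.0, 200]]
168 [[529.0, -183.0, 122.0, 190], [521.0, -181.0, 124.0, 192], [518.0, -190.0, 121.0, 188]]
170 [[526.0, -177.0, 120.0, 189], [520.0, -179.0, 120.0, 192], [517.0, -189.0, 117.0, 200]]
226 [[514.0, -208.0, 94.0], [521.0, -187.0, 137.0], [528.0, -186.0, 138.0], [537.0, -207.0, 93.0]]
229 [[515.0, -210.0, 94.0], [521.0, -189.0, 138.0], [528.0, -188.0, 137.0], [537.0, -209.0, 93
[... 305 characters left out ...]

241 [[517.0, -188.0, 153.0], [521.0, -190.0, 148.0], [528.0, -190.0, 148.0], [532.0, -187.0, 152.0]]
244 [[517.0, -189.0, 154.0], [521.0, -190.0, 151.0], [528.0, -190.0, 151.0], [532.0, -188.0, 154.0]]
247 [[517.0, -188.0, 158.0], [521.0, -190.0, 155.0], [528.0, -189.0, 156.0], [532.0, -188.0, 158.0]]
250 [[517.0, -190.0, 158.0], [522.0, -190.0, 158.0], [528.0, -189.0, 158.0], [532.0, -189.0, 159.0]]
253 [[517.0, -190.0, 160.0], [522.0, -190.0, 159.0], [528.0, -190.0, 160.0], [532.0, -189.0, 161.0]]
256 [[517.0, -190.0, 164.0], [522.0, -190.0, 162.0], [528.0, -190.0, 162.0], [532.0, -189.0, 163.0]]
259 [[517.0, -190.0, 166.0], [522.0, -190.0, 166.0], [527.0, -189.0, 166.0], [nan, nan, nan]]
```

Both cameras put the real fingertips at z≈142 mm while the reported TCP is 103, so the tips sit about 39 mm higher than reported. x and y agree. I allow for this by opening, descending about 40 mm further and closing again.

{"op": "move_arm", "data": {
  "motion": [
    [0,0,0,0,0,0,0.4],
    [0,0,0,0,0,0,0.4],
    [0,0,0,0,0,0,0.4],
    [0,0,0,0,0,0,0.4],
    [0,0,0,0,0,0,0.4]
  ]
}}

```text
clock: 3.88
tool_pos: [0.5258, -0.1976, 0.1028]
eef_rot: [0.686, 0.727, -0.0, 0.0]
contact_force: [-0.5, 0.1, -0.0]
opening: 0.548
finger_force: 0.0
```

{"op": "move_arm", "data": {
  "motion": [
    [0,-0.5,10,0,0,0,0.4],
    [0,-0.5,20,0,0,0,0.4],
    [0,-0.5,30,0,0,0,0.4],
    [0,-0.5,40,0,0,0,0.4],
    [0,-0.5,40,0,0,0,0.4]
  ]
}}

```text
clock: 4.5
tool_pos: [0.5246, -0.1974, 0.0618]
eef_rot: [0.686, 0.727, -0.0, -0.001]
contact_force: [0.9, 1.1, 0.1]
opening: 0.607
finger_force: 0.0
```

{"op": "move_arm", "data": {
  "motion": [
    [0,0,0,0,0,0,0.5],
    [0,0,0,0,0,0,0.6],
    [0,0,0,0,0,0,0.75],
    [0,0,0,0,0,0,1],
    [0,0,0,0,0,0,1]
  ]
}}

```text
clock: 5.12
tool_pos: [0.5254, -0.1977, 0.063]
eef_rot: [0.686, 0.727, 0.0, 0.0]
contact_force: [-0.7, -0.1, 0.9]
opening: 0.179
finger_force: 25.0
```

{"op": "move_arm", "data": {
  "motion": [
    [0,0,0,0,0,0,1],
    [0,0,0,0,0,0,1]
  ]
}}

```text
clock: 5.38
tool_pos: [0.5254, -0.1977, 0.063]
eef_rot: [0.686, 0.727, 0.0, 0.0]
contact_force: [-0.0, -0.2, 2.5]
opening: 0.182
finger_force: 25.0
```

Opening 0.18 × 88 = 16 mm, so the handle is held at 25 N. I lift it.

{"op": "move_arm", "data": {
  "motion": [
    [0,0,-10,0,0,0,1],
    [0,0,-30,0,0,0,1],
    [0,0,-55,0,0,0,1],
    [0,0,-80,0,0,0,1],
    [0,0,-105,0,0,0,1]
  ]
}}

```text
clock: 6.0
tool_pos: [0.5249, -0.1976, 0.169]
eef_rot: [0.686, 0.727, -0.0, -0.0]
contact_force: [-0.4, 0.2, -1.7]
opening: 0.18
finger_force: 25.0
```

{"op": "move_arm", "data": {
  "motion": [
    [0,0,-5,0,0,0,1],
    [0,0,-5,0,0,0,1],
    [0,0,-5,0,0,0,1]
  ]
}}

```text
clock: 6.38
tool_pos: [0.5244, -0.1976, 0.1718]
eef_rot: [0.686, 0.727, -0.001, -0.001]
contact_force: [0.1, 0.6, -1.2]
opening: 0.182
finger_force: 25.0
```

Run:
```python
from h import *
delta([.5595,.1158,.165],-0.5)
a=snap('side'); p=cloud(a)
cv2.imwrite('pics/c3.png',cv2.resize(a['frame'][70:260,200:370,::-1],(530,590)))
```

```text
shift [310.8  53.1   6.9] turn [-0.1 -0.   3.8] t 6.375 pos [ 0.5244 -0.1976  0.1718] q [ 0.57  0.67 -0.49  1.78  0.42  0.79 -0.07] F [ 0.07  0.57 -1.22]
```

View pics/c3.png

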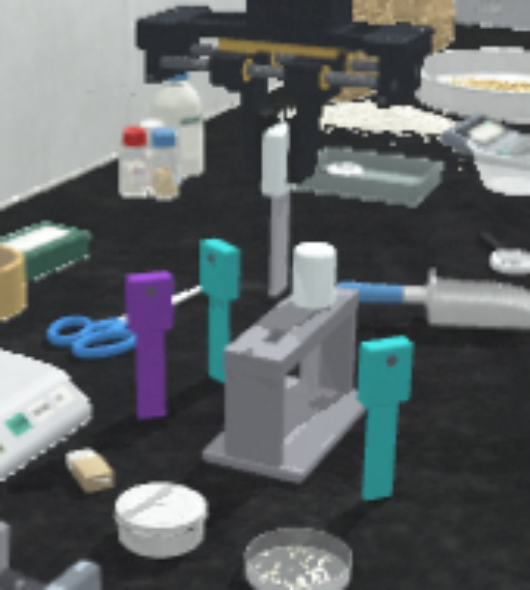

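The side crop shows the blade held upright, with its tip at (278,292), clear of the stand. I carry it over the mouth.

{"op": "move_arm", "data": {
  "motion": [
    [20,4,0,0,0,0.5,1],
    [55,10,0,0,0,1,1],
    [90,16,0,0,0,1.5,1],
    [125,22,0,0,0,2,1],
    [160,28,0,0,0,2.5,1]
  ]
}}

```text
clock: 7.05
tool_pos: [0.5436, -0.0352, 0.172]
eef_rot: [0.702, 0.712, -0.0, -0.0]
contact_force: [0.7, -0.6, -1.5]
opening: 0.18
finger_force: 25.0
```

```bash
python3 -c "
from h import *
delta([.5595,.1158,.172],-0.5)"
```

```text
shift [150.7  18.    0. ] turn [-0.1 -0.   1.3] t 7.05 pos [ 0.5436 -0.0352  0.172 ] q [ 0.25  0.65 -0.45  1.83  0.39  0.76 -0.4 ] F [ 0.72 -0.6  -1.47]
```

{"op": "move_arm", "data": {
  "motion": [
    [35,4,0,0,0,0.3,1],
    [75,9,0,0,0,0.6,1],
    [115,14,0,0,0,1,1],
    [140,17,0,0,0,1.3,1],
    [150,18,0,0,0,1.3,1]
  ]
}}

```text
clock: 7.68
tool_pos: [0.5594, 0.1159, 0.1721]
eef_rot: [0.709, 0.705, -0.0, -0.001]
contact_force: [-0.2, -0.9, -1.3]
opening: 0.176
finger_force: 25.0
```

{"op": "move_arm", "data": {
  "motion": [
    [0,0,0,0,0,0,1],
    [0,0,0,0,0,0,1]
  ]
}}

```text
clock: 7.92
tool_pos: [0.5598, 0.1119, 0.1725]
eef_rot: [0.711, 0.703, -0.001, 0.0]
contact_force: [0.7, 0.3, -1.1]
opening: 0.179
finger_force: 25.0
```

Run:
```python
from h import *
delta([.5595,.1158,.172],-0.5)
for n in('side','wrist'):
    s=snap(n); p=cloud(s); z=p[...,2]
    near=(abs(p[...,0]-.56)<.09)&(abs(p[...,1]-.116)<.06)
    br=s['frame'].mean(-1)>85
    for nm,m in (('blade',(z>.128)&(z<.200)&br&(abs(p[...,0]-.56)<.03)),('plates',(z>.078)&(z<.09)),('cheek',(z>.06)&(z<.073))):
        m=(m&near).astype(np.uint8); N,l,st,c=cv2.connectedComponentsWithStats(m)
        for i in range(1,N):
            if st[i,4]>25:
                q=p[l==i]; rc=cv2.minAreaRect(q[:,:2].astype(np.float32)*1000)
                print(n,nm,c[i].round(),st[i,4],np.round(rc[0],1),np.round(rc[1],1),round(rc[2],1),(q.min(0)*1000).round(),(q.max(0)*1000).round())
a=dict(np.load('side.npz'));w=dict(np.load('wrist.npz'))
cv2.imwrite('pics/c4.png',np.hstack([cv2.resize(a['frame'][120:310,130:260,::-1],(380,555)),cv2.resize(w['frame'][100:384,150:365,::-1],(420,555))]))
```

```text
shift [ 3.9 -0.3  0.5] turn [-0.   0.1 -0.1] t 7.925 pos [0.5598 0.1119 0.1725] q [-0.03  0.67 -0.42  1.75  0.37  0.8  -0.64] F [ 0.67  0.3  -1.15]
side blade [186. 199.] 375 [558.5 112. ] [23.3  7.2] 88.6 [555. 100. 129.] [562. 124. 200.]
side plates [183. 242.] 109 [570.1 117.7] [45.9 11. ] 89.4 [565.  95.  78.] [576. 141.  85.]
side plates [192. 245.] 105 [547.3 117.3] [46.5  9.1] 88.1 [543.  94.  78.] [553. 141.  85.]
side cheek [162. 242.] 240 [621.1 117.2] [69.4 15.3] 89.8 [613.  82.  60.] [629. 152.  70.]
side cheek [188. 253.] 189 [558.8 117.9] [46.4 30.4] 88.6 [544.  95.  60.] [574. 141.  73.]
side cheek [217. 262.] 271 [497.4 117.8] [14.6 70.6] 1.1 [490.  83.  60.] [505. 153.  69.]
wrist blade [251. 200.] 256 [559.2 121.5] [2. 5.] 87.4 [557. 120. 129.] [562. 123. 194.]
wrist plates [263. 172.] 478 [570.1 115.8] [46.3  8.3] 89.7 [566.  93.  78.] [574. 139.  85.]
wrist plates [239. 173.] 460 [548.1 115.9] [46.1  8.3] 89.0 [544.  93.  78.] [552. 139.  85.]
wrist cheek [187. 166.] 1103 [497.  117.1] [69.3 14.4] 89.8 [490.  83.  60.] [504. 152.  70.]
wrist cheek [316. 166.] 1103 [621.  115.4] [70.2 14.5] 89.3 [614.  80.  60.] [628. 151.  70.]
wrist cheek [245. 164.] 114 [553.2 116.7] [ 7.7 45.8] 8.1 [546.  94.  61.] [554. 139.  72.]
wrist cheek [258. 162.] 105 [564.9 117.3] [44.5  7.8] 80.2 [564.  95.  61.] [573. 139.  73.]
```

View pics/c4.png

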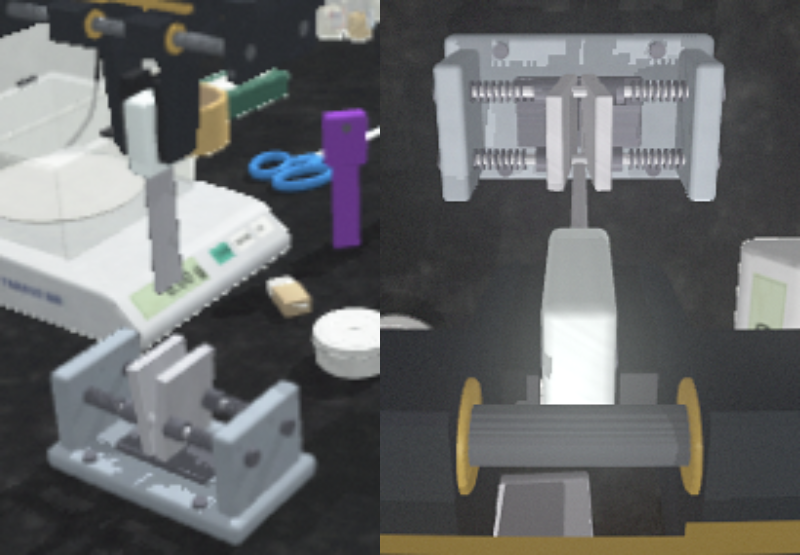

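The blade's tip hangs centred over the gap in x (blade 558.5, plates mid 558.7) and about 5 mm short in y (112 against 117.5), at pixel (168,285). I correct y and descend to just above contact.

{"op": "move_arm", "data": {
  "motion": [
    [4.5,0,0,0,0,0,1],
    [4.5,0,10,0,0,0,1],
    [4.5,0,25,0,0,0,1],
    [4.5,0,40,0,0,0,1],
    [4.5,0,40,0,0,0,1]
  ]
}}

```text
clock: 8.65
tool_pos: [0.5586, 0.1179, 0.131]
eef_rot: [0.71, 0.704, -0.002, -0.001]
contact_force: [-0.3, -1.0, -0.9]
opening: 0.177
finger_force: 25.0
```

{"op": "move_arm", "data": {
  "motion": [
    [0,0,0,0,0,0,1],
    [0,0,8,0,0,0,1],
    [0,0,18,0,0,0,1],
    [0,0,28,0,0,0,1],
    [0,0,35,0,0,0,1]
  ]
}}

```text
clock: 9.28
tool_pos: [0.5596, 0.1183, 0.0969]
eef_rot: [0.71, 0.704, -0.0, -0.0]
contact_force: [0.6, 0.1, -1.2]
opening: 0.18
finger_force: 25.0
```

{"op": "move_arm", "data": {
  "motion": [
    [0,0,0,0,0,0,1],
    [0,0,0,0,0,0,1]
  ]
}}

```text
clock: 9.52
tool_pos: [0.5601, 0.1185, 0.0979]
eef_rot: [0.71, 0.704, 0.0, 0.0]
contact_force: [0.4, 0.3, -1.3]
opening: 0.176
finger_force: 25.0
```

```bash
cat > f.py <<'E'
from h import *
F=[]
for i in range(4):
    s=snap('side'); F.append(r.get_state()['contact_force'])
print('F',np.mean(F,0).round(2),np.std(F,0).round(2))
p=cloud(s); z=p[...,2]; br=s['frame'].mean(-1)>85
for nm,m in (('handle',(z>.11)&br&(abs(p[...,0]-.56)<.03)&(abs(p[...,1]-.117)<.03)),('plates',(z>.078)&(z<.09)&(abs(p[...,0]-.56)<.025)&(abs(p[...,1]-.116)<.03))):
    q=p[m]*1000; N,l,st,c=cv2.connectedComponentsWithStats(m.astype(np.uint8))
    for i in range(1,N):
        if st[i,4]>15:
            q=p[l==i]*1000; rc=cv2.minAreaRect(q[:,:2].astype(np.float32)); print(nm,st[i,4],np.round(rc[0],1),np.round(rc[1],1),round(rc[2],1),'z',q[:,2].min().round(1),q[:,2].max().round(1))
delta([.5595,.1165,.074],-0.6)
E
python3 f.py
```

```text
F [-0.    0.02 -0.98] [0.24 0.24 0.41]
handle 131 [537.2 139.8] [30.9 11.5] 45.7 z 303.6 316.5
handle 79 [560.2 134.9] [31.9 51.7] 58.8 z 213.2 232.3
handle 64 [565.4 144.1] [11.4 25.7] 71.5 z 210.2 223.0
handle 387 [561.4 123. ] [25.9 33.2] 41.2 z 110.1 183.1
plates 217 [559.  116.7] [46.8 33.2] 87.3 z 78.0 90.0
shift [-2.  -0.7 24.1] turn [ 0.  -0.   0.1] t 9.725 pos [0.5602 0.1185 0.0981] q [-0.08  0.78 -0.37  1.81  0.44  0.63 -0.71] F [ 0.38 -0.1  -0.99]
```

{"op": "move_arm", "data": {
  "motion": [
    [-1,0,5,0,0,0,1],
    [-1,0,10,0,0,0,1],
    [-1,0,14,0,0,0,1],
    [-1,0,14,0,0,0,1],
    [-1,0,14,0,0,0,1]
  ]
}}

```text
clock: 10.35
tool_pos: [0.56, 0.1175, 0.0838]
eef_rot: [0.71, 0.704, -0.0, 0.0]
contact_force: [0.3, -0.7, -0.9]
opening: 0.177
finger_force: 25.0
```

{"op": "move_arm", "data": {
  "motion": [
    [0,0,1,0,0,0,1],
    [0,0,2,0,0,0,1],
    [0,0,3,0,0,0,1],
    [0,0,3,0,0,0,1],
    [0,0,3,0,0,0,1]
  ]
}}

```text
clock: 10.98
tool_pos: [0.56, 0.1175, 0.0808]
eef_rot: [0.71, 0.704, 0.0, 0.0]
contact_force: [-0.5, 0.2, -0.7]
opening: 0.181
finger_force: 25.0
```

```bash
python3 f.py
```

```text
F [-0.33  0.01 -0.09] [0.65 0.33 0.32]
handle 137 [538.5 139.1] [31.   8.8] 44.0 z 286.6 298.9
handle 75 [564.7 130.4] [38.6 57.5] 50.6 z 189.5 215.1
handle 64 [565.1 139.7] [23.  11.1] 4.1 z 192.9 206.5
handle 295 [559.7 125.9] [23.3 31.5] 63.8 z 112.0 165.5
plates 217 [558.7 118.1] [32.6 45.1] 1.1 z 78.1 89.8
shift [-0.9 -0.5  6.8] turn [0.  0.  0.1] t 11.175 pos [0.56   0.1174 0.0808] q [-0.08  0.8  -0.35  1.82  0.45  0.6  -0.72] F [-0.57  0.13  0.17]
```

Contact has begun: drag is about 1 N over the -1 N baseline. I continue in small steps.

{"op": "move_arm", "data": {
  "motion": [
    [0,0,1,0,0,0,1],
    [0,0,2,0,0,0,1],
    [0,0,3,0,0,0,1],
    [0,0,4,0,0,0,1],
    [0,0,4,0,0,0,1]
  ]
}}

```text
clock: 11.8
tool_pos: [0.56, 0.1175, 0.0769]
eef_rot: [0.71, 0.704, 0.0, 0.0]
contact_force: [-0.0, 0.9, 2.8]
opening: 0.18
finger_force: 25.0
```

```bash
python3 f.py
```

```text
F [-0.23 -0.56  2.17] [0.2  0.15 0.31]
handle 136 [538.9 140.2] [29.7 10.5] 42.9 z 282.4 295.3
handle 70 [557.3 127.3] [38.  54.4] 67.9 z 186.5 211.1
handle 63 [566.7 143.6] [11.9 24.5] 66.4 z 188.2 202.5
handle 285 [561.  123.9] [23.7 28.4] 60.9 z 110.2 157.2
plates 220 [559.  117.9] [47.6 32.6] 88.8 z 78.1 89.9
shift [-1.  -0.5  2.8] turn [ 0.  -0.   0.1] t 12.0 pos [0.56   0.1175 0.0768] q [-0.09  0.81 -0.35  1.83  0.46  0.59 -0.73] F [-0.39 -0.7   1.88]
```

{"op": "move_arm", "data": {
  "motion": [
    [0,0,1,0,0,0,1],
    [0,0,2,0,0,0,1],
    [0,0,3,0,0,0,1],
    [0,0,3,0,0,0,1],
    [0,0,3,0,0,0,1]
  ]
}}

```text
clock: 12.62
tool_pos: [0.56, 0.1175, 0.0739]
eef_rot: [0.71, 0.704, 0.0, 0.0]
contact_force: [-1.2, -0.2, 4.4]
opening: 0.177
finger_force: 25.0
```

```bash
sed -i 's/range(4)/range(8)/' f.py; python3 f.py
python3 - <<'E'
import numpy as np,cv2
a=dict(np.load('side.npz')); cv2.imwrite('pics/c5.png',cv2.resize(a['frame'][120:310,130:260,::-1],(400,585)))
E
```

```text
F [-0.14  0.05  4.67] [0.29 0.42 0.63]
handle 136 [538.6 137.3] [33.3 14.8] 52.3 z 277.8 292.1
handle 71 [565.6 130.8] [38.  58.2] 49.3 z 182.1 207.9
handle 65 [565.1 143.2] [11.5 22.8] 75.4 z 185.9 199.2
handle 264 [561.9 124. ] [21.1 28.8] 58.2 z 110.3 159.0
plates 224 [559. 118.] [33.5 45.7] 0.8 z 78.0 90.0
shift [-1.  -0.5 -0.2] turn [ 0.  -0.   0.1] t 13.025 pos [0.56   0.1175 0.0738] q [-0.09  0.81 -0.34  1.83  0.46  0.58 -0.73] F [ 0.12 -0.07  4.28]
```

View pics/c5.png

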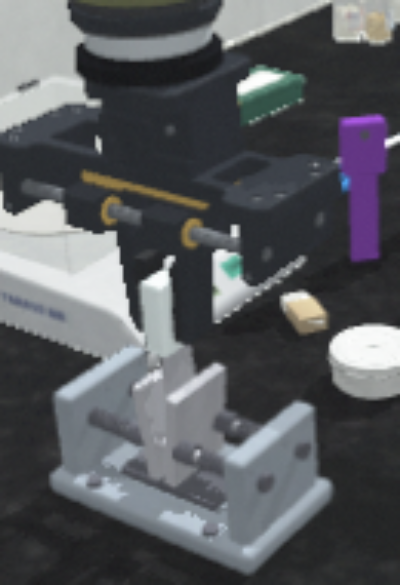

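The blade stands upright between the plates at (165,375). The push is about 5 N and the tip is at about 30 mm, so I hand the job in.

```bash
python3 -c "
from plant import finish_job
print(finish_job())"
```

```text
the job is handed in; nothing more can be done
None
```

The job is handed in, with no verdict returned: the gripper holds the thin blade upright between the huller plates at about 5 N push, tip about 30 mm above the worktop by estimate, and the other gauge and loose items were left alone.

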